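# Seat the filter cell on the copy lamp and hold it home

## Robot

A 6-joint arm with a two-finger parallel gripper is mounted at the origin on the work surface. World frame = base frame: x ahead of the robot, y to its left, z up, the work surface at z = 0. Lengths are in m, angles in rad, forces in N, time in s.
With the tool pointing down it reaches from about 0.225 to 0.875 m from the base axis. Payload 3.4 kg.
Tool frame: the origin (TCP) lies midway between the tips of the shut fingers; the grasp point (between the pads) lies 19 mm behind it; z points along the fingers, y is the line along which they close (so a half turn about z gives the same grasp; the last joint's range is limited). The gripper opens to 85 mm and grips with 20 to 120 N. Pads are 22 mm wide; open, the fingers measure 114 mm over their backs; the gripper's body (76 mm by 85 mm) begins 54 mm behind the grasp point. The pads swing forward as they close: fully open they stand 13 mm farther back than shut.
Start: joints at [1.192, 0.276, 1.505, -0, 1.361, -0.121], TCP at [0.147, 0.556, 0.231] pointing down, gripper open.
Joint ranges: [-2.89, 2.89], [-0.75, 2.08], [0.22, 2.7], [-1.18, 4.32], [0.11, 2.71], [-2.7, 2.7]. Speed limits (rad/s): [2.57, 2.57, 3.14, 3.14, 3.14, 3.14].

## Interface

Orientations are given as a unit quaternion [w, x, y, z].
In Python, from rig import * gives the robot as it stands.
- The arm moves only by the tool apply_moves, never from a script. Its argument "steps" is one flat list of numbers, 4 for each row, row after row: the shift along the world's x, y, z in cm, then the turn about the world's z in degrees. A call has 1 to 8 rows; each row is the pose to reach, as a shift and turn from the pose commanded when the call began; what a row does not reach only later rows make up. A row lasts 1/12 s, in which the tool goes at most 41.7 mm and 7.16 degrees, less where a joint would pass 70% of its speed; a pose out of reach is approached as far as the arm can. A call with a gripper value outside its range is refused whole. "jaw" is the closure in counts, from 0 (fully open) to 255 (shut), set as the call begins (left out, the last holds). The fingers move at their own pace and stop on an object; "newtons" is the grip in N (left out, the last holds). Time passes only in rows, so rows that repeat a pose let the fingers close. It gives the time, the measured TCP pose, the force, the opening and the grip force at its end, in the units of the state.
- get_state(): the state, without advancing time (a new reading comes with each control period).
- get_image(name): name is "scene" or "side" or "wrist"; returns the picture (480x640x3 uint8, red, green, blue); there is no depth.
- calibration(name): a dict with "fx", "fy", "cx", "cy" (pixels), "xyz" and "rotation" of the camera in the world. Camera axes: x right, y up, looking along -z (the intrinsics and any distortion apply to the point x, -y, -z); pixel columns grow to the right and rows downward; lengths in m; the calibration is good to about 2 mm. The wrist camera is an equidistant fisheye: a pixel r from the principal point sees the ray r / f radians off the axis. A picture is of the moment at which its call begins: read the wrist's pose just before it. calibration takes no time and is no camera call; for the wrist camera it gives the pose at the moment of the call.
- sign_off(): hands the job in; it is judged then, once.
The state is a dict: "clock": time; "qpos": joint angles; "qd": joint speeds; "effort": joint torques, N m; "position": TCP position; "ee_rot": TCP orientation; "contact_force": force on the tool from outside, world axes, zero at the start; "moment": the same for the moment, N m; "width": finger opening in m; "gripper_force": force on a finger pad.
Only numpy, scipy, OpenCV 4.12 (cv2) and the standard library are available. Lean on these libraries where they do the work, as an engineer would, in place of code of your own. Each camera call takes 0.05 s, during which the arm holds its last target. There are 200 camera calls.

## Task

I am about to photograph a painting and the copy lamp on the bench needs its filter. Pick up the knurled filter cell, set it glass up over the lamp's upright round snout, and turn it with light downward pressure until its hidden keyways drop over the snout's pins; then push it down fully home against the spring. Finish while still holding it in the gripper, pushed home and square, so that I can fasten it, and leave the jar, the tin and the palette knife where they are.

Things in the scene. Friction and masses are not known exactly. Their poses are not given: they have to be found in the camera images.
- cell_center (a point): Centre (on the axis, half-way up) of the loose knurled filter cell: bare metal, round, 58 mm outer diameter, 44 mm tall, about 120 g, standing glass up on the bench at the start (this point then 22 mm above the bench). Best gripped round the outside, about 10 mm above this point, so that the fingertips stay above its lower rim.
- cell: The same cell, origin at the centre of its underside, z up. Glass closes its top, 3 mm below the rim. From below: a bore 41 mm in diameter, 30 mm deep, with three equal keyways in its wall, 120 degrees apart, over its full depth; unseen from above. Where they match the pins is not told: feel for it, 120 degrees of turn always meet a fit.
- snout_top (a point): Centre of the top of the lamp's upright snout (fixed), 94 mm above the bench. The snout is a cylinder 38 mm in diameter (1.5 mm clearance all round in the cell's bore), 34 mm tall, top edge bevelled 4 mm. Fully home, the roof of the bore sits on this point and cell_center is 8 mm below it; on the pins cell_center is 3 mm above it, on the unpressed sprung ring 8 mm above it.
- lamp: Lamp head: grey finned box 110 x 110 x 60 mm fixed on the bench, origin under its centre, the snout in the middle of its flat top. The snout bears three round pins, 4 mm thick, standing 5 mm out, 120 degrees apart, their upper faces 19 mm below snout_top, at an untold angle. Keyways within about 0.15 rad of the pins (0.08 if off-centre) drop past them; otherwise the cell's lower rim lands on the pins.
- flange (a joint): Travel (m) of the sprung steel ring round the snout, 60 mm outer diameter, on which the cell's lower rim bears: 0 = up (its top 14 mm below snout_top), grows as pressed; 0.005 with the cell on the pins, 0.016 with the cell fully home. It pushes up with about 3 N at 0 and 9 N at home (400 N/m) and lifts the cell again if it is let go. Pressing with 6 to 10 N is enough to feel past the pins.
- jar: Bystander: glass jar with steel lid, 68 mm across, 95 mm tall; origin under its centre. Leave alone.
- tin: Bystander: tin 74 mm across, 100 mm tall; origin under its centre. Leave alone.
- knife: Bystander: painter's knife with a wooden handle, about 190 mm long, lying along its own x; origin under its middle. Leave alone.
Things that resemble listed ones, but are neither listed nor needed, are in the scene too. What is shaped like the cell but orange or yellow is not meant.

How it is judged:
By the outcome, as a careful person would: the job done as asked, in the order asked, and still so for the second after the job is handed in, while the arm keeps its last pose, push and grip.
It also fails if it takes over 61 s, if anything falls off the work surface, if the arm or the gripper's body presses on something with over 40 N, if the wrist force passes 120 N, or if a joint passes its speed limit or range.

## Working session

There is one attempt and no reset: what is moved stays moved. The work goes in short steps, Python scripts to look and compute and a tool call to move; the robot and the scene stay as the last step left them, time stands still between calls to the robot, and variables do not carry over. Pictures are saved under pics/ and viewed, at most 10 in all, crops included, and the job is handed in when it is done.

Besides the shell and the picture viewer there is one more tool, called in YAML: its name, and indented under it one key for each argument. apply_moves: Moves the arm, as the interface text tells. Its arguments: {"type":"object","properties":{"steps":{"type":"array","items":{"type":"number"}},"jaw":{"type":"number"},"newtons":{"type":"number"}},"required":["steps"]}

```bash
mkdir -p pics; python3 - <<'E'
from rig import *
import cv2,numpy as np
for n in ["scene","side"]:
    im=get_image(n); cv2.imwrite(f"pics/{n}0.png",im[:,:,::-1])
    print(n,calibration(n))
E
```

```text
scene {'fx': 607.2623678301261, 'fy': 607.2623678301261, 'cx': 310.59697315434414, 'cy': 251.84881169906276, 'xyz': array([ 1.2213013 , -0.28133173,  1.04790958]), 'rotation': array([0.81548029, 0.26273254, 0.16506034, 0.48858837])}
side {'fx': 483.5464258532219, 'fy': 483.5464258532219, 'cx': 318.6604204528917, 'cy': 236.1670001433514, 'xyz': array([0.18790276, 0.55938337, 0.85447031]), 'rotation': array([-0.31306841, -0.11374304,  0.33186411,  0.88256269])}
```

View pics/scene0.png

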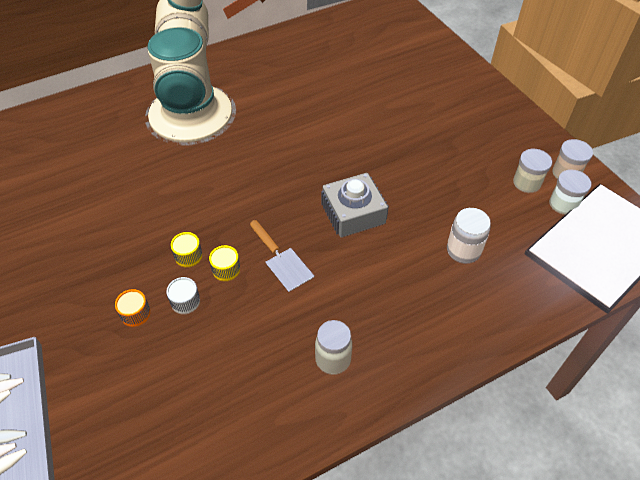

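View pics/side0.png

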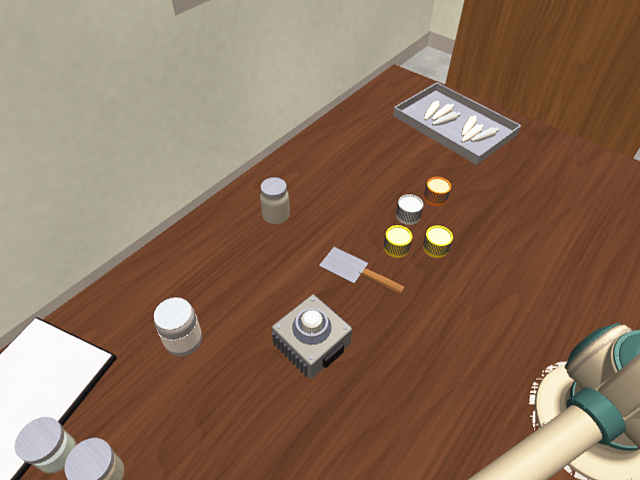

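The scene view shows the bare-metal cell at about (183,294), with the orange and yellow look-alikes around it and the lamp snout at about (355,187). The side view shows the cell at (410,208) and the snout at (313,319). Next I'll cast rays from both views.

```bash
cat > h.py <<'E'
from rig import *
import cv2,numpy as np
from scipy.spatial.transform import Rotation as R
def ray(n,px,c=None):
    c=c or calibration(n); u=(px[0]-c['cx'])/c['fx']; v=(px[1]-c['cy'])/c['fy']
    if n=='wrist':
        r=np.hypot(u,v); s=np.sin(r)/r if r>1e-9 else 1; d=np.array([u*s,-v*s,-np.cos(r)])
    else: d=np.array([u,-v,-1.])
    q=np.array(c['rotation']); return np.array(c['xyz']),R.from_quat(q[[1,2,3,0]]).apply(d)
def plane(n,px,z,c=None):
    o,d=ray(n,px,c); return o+d*(z-o[2])/d[2]
def proj(n,p,c=None):
    c=c or calibration(n); q=np.array(c['rotation']); x=R.from_quat(q[[1,2,3,0]]).inv().apply(np.array(p)-c['xyz'])
    if n=='wrist':
        a=np.array([x[0],-x[1]]); t=np.arctan2(np.hypot(*a),-x[2]); a=a/np.hypot(*a)*t
    else: a=np.array([x[0],-x[1]])/-x[2]
    return a*c['fx']+[c['cx'],c['cy']]
E
python3 - <<'E'
from h import *
P={'cell':[(182,288.5),(410,203),.043],'snout':[(355,187),(313,319),.094],'jar':[(334,335),(274,186),.095],'tin':[(471,222),(175,310),.1],
'y1':[(224,257),(398,235),.044],'y2':[(186,243),(438,235),.044],'or':[(131,300),(438,184),.044],'blade':[(298,282),(335,258),0],'handle':[(254,224),(402,289),.01]}
for k,(a,b,z) in P.items(): print(k,plane('scene',a,z).round(4),plane('side',b,z).round(4))
s=get_state();print(s['position'],s['ee_rot'],s['width'],s['contact_force']);print(calibration('wrist'))
for n in ['scene','side']:
    print(n,proj(n,s['position']))
E
```

```text
cell [ 0.5251 -0.2133  0.043 ] [ 0.5255 -0.2128  0.043 ]
snout [0.495  0.1959 0.094 ] [0.4827 0.202  0.094 ]
jar [ 0.781  -0.0148  0.095 ] [ 0.7743 -0.0128  0.095 ]
tin [0.6912 0.3486 0.1   ] [0.6874 0.3489 0.1   ]
y1 [ 0.4948 -0.1105  0.044 ] [ 0.4922 -0.1086  0.044 ]
y2 [ 0.4241 -0.166   0.044 ] [ 0.423  -0.1652  0.044 ]
or [ 0.5036 -0.3104  0.044 ] [ 0.5067 -0.3121  0.044 ]
blade [0.5944 0.0065 0.    ] [0.5814 0.0037 0.    ]
handle [ 0.4193 -0.0116  0.01  ] [ 0.4156 -0.0132  0.01  ]
[0.14641328 0.55553022 0.23049026] [-2.25779753e-04  1.28535145e-01  9.91704576e-01 -8.36917437e-04] 0.0854435224172087 [ 0.45409788 -0.76764079  0.06559599]
{'fx': 371.64829954431775, 'fy': 371.64829954431775, 'cx': 321.0881528299287, 'cy': 241.1844724369009, 'xyz': array([0.08377091, 0.57208202, 0.37265687]), 'rotation': array([ 0.78525014, -0.10425665, -0.07863685,  0.6052512 ])}
scene [413.91297199  -0.85841252]
side [350.85465779 690.06668211]
```

apply_moves:
  steps: [1, -2, 1, -4, 3, -5.5, 2, -9, 5, -9, 2, -14, 6.5, -12.5, 2, -20, 8, -16, 2, -26, 10, -19.5, 2, -32, 11.5, -23, 2, -38, 13, -26.5, 2, -44]
  jaw: 0

```text
clock: 0.77
position: [0.2768, 0.2892, 0.2511]
ee_rot: [0.0, 0.493, 0.87, -0.0]
contact_force: [1.0, -0.4, -0.4]
width: 0.0855
gripper_force: 0.0
```

apply_moves:
  steps: [1.7, -3.5, 0, -5, 3.5, -7, 0, -5, 5, -10.5, 0, -5, 7, -14, 0, -5, 8.5, -17.5, 0, -5, 10.5, -21, 0, -5, 12, -24.5, 0, -5, 13, -26.5, 0, -5]

```text
clock: 1.43
position: [0.4076, 0.0225, 0.2511]
ee_rot: [0.001, 0.529, 0.848, -0.001]
contact_force: [0.6, 0.0, 0.4]
width: 0.0854
gripper_force: 0.0
```

apply_moves:
  steps: [1.5, -3, 0, 0, 3, -6.5, -1, 0, 5, -10, -2, 0, 6.5, -13.5, -3, 0, 8.5, -17, -4, 0, 10, -20, -5, 0, 11.7, -23.5, -6, 0, 11.7, -23.5, -6, 0]

```text
clock: 2.1
position: [0.5258, -0.2152, 0.1882]
ee_rot: [0.0, 0.53, 0.848, -0.001]
contact_force: [-0.1, -0.1, 0.5]
width: 0.085
gripper_force: 0.0
```

```bash
python3 - <<'E'
from h import *
c=calibration('wrist'); s=get_state(); im=get_image('wrist'); cv2.imwrite('pics/w1.png',im[:,:,::-1])
print(s['position'],s['ee_rot'],s['contact_force'],c['xyz'],proj('wrist',[.525,-.213,.044],c),proj('wrist',[.489,.199,.094],c))
np.save('w1.npy',c,allow_pickle=True)
E
```

```text
[ 0.5257986  -0.21519818  0.18822583] [ 3.98494258e-04  5.29851686e-01  8.48089127e-01 -1.36522180e-03] [-0.0880811  -0.05780738  0.53119694] [ 0.4977828  -0.15632851  0.33020711] [321.59726186 223.00974213] [ 489.88991555 -183.40601551]
```

View pics/w1.png

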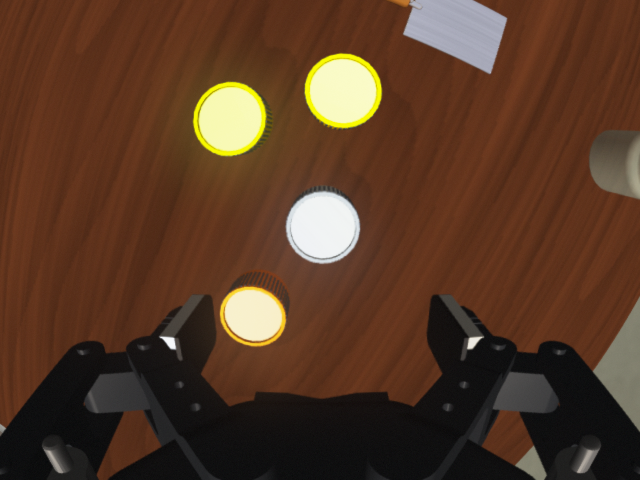

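The wrist view shows the bare cell with its top centred at about (323,226), the yellow cells at (230,119) and (343,90), and the orange one at (253,316). I'll fit the cell's rim precisely.

```bash
python3 - <<'E'
from h import *
c=np.load('w1.npy',allow_pickle=True).item(); im=cv2.imread('pics/w1.png')
h=cv2.cvtColor(im,cv2.COLOR_BGR2HSV); m=((h[...,1]<60)&(h[...,2]>120)).astype(np.uint8)
m[:170]=0;m[280:]=0;m[:,:260]=0;m[:,385:]=0
k=max(cv2.findContours(m,0,2)[0],key=cv2.contourArea); e=cv2.fitEllipse(k); print(e)
P=np.array([plane('wrist',p,.044,c)[:2] for p in k[:,0].astype(float)])
A=np.c_[2*P,np.ones(len(P))]; x=np.linalg.lstsq(A,(P**2).sum(1),rcond=None)[0]
print(x[:2],2*np.sqrt(x[2]+x[:2]@x[:2]))
E
```

```text
((322.4900817871094, 227.11048889160156), (71.75830841064453, 73.59403991699219), 89.2337875366211)
[ 0.52737913 -0.21625782] 0.05838545327813554
```

apply_moves:
  steps: [0.1, -0.1, -2, 0, 0.15, -0.1, -5.5, 0, 0.15, -0.1, -9, 0, 0.15, -0.1, -12.5, 0, 0.15, -0.1, -15, 0, 0.15, -0.1, -16.7, 0, 0.15, -0.1, -17.7, 0, 0.15, -0.1, -17.7, 0]

```text
clock: 2.82
position: [0.5233, -0.2082, 0.0126]
ee_rot: [-0.002, 0.528, 0.849, 0.0]
contact_force: [-0.1, -0.3, 0.8]
width: 0.0854
gripper_force: 0.0
```

apply_moves:
  steps: [0, 0, 0, 0, 0, 0, 0, 0, 0, 0, 0, 0, 0, 0, 0, 0, 0, 0, 0, 0, 0, 0, 0, 0, 0, 0, 0, 0, 0, 0, 0, 0]
  jaw: 255
  newtons: 60

```text
clock: 3.48
position: [0.5264, -0.2105, 0.0165]
ee_rot: [0.002, 0.528, 0.849, 0.0]
contact_force: [-0.4, 0.8, 6.1]
width: 0.0568
gripper_force: 64.5
```

```bash
python3 - <<'E'
from h import *
s=get_state(); [print(k,np.round(v,4)) for k,v in s.items()]
c=calibration('wrist'); im=get_image('wrist'); cv2.imwrite('pics/w2.png',im[:,:,::-1]);print(c['xyz'])
E
```

```text
clock 3.4833
qpos [-5.0330e-01  4.6170e-01  1.8167e+00  3.0000e-04  8.5930e-01 -9.6130e-01]
qd [-0.0009  0.0017  0.0003  0.0007 -0.0004  0.0009]
effort [-4.21200e-01 -4.17158e+01 -1.60113e+01 -5.13000e-02 -3.11500e-01
  1.88000e-02]
position [ 0.5264 -0.2105  0.0165]
ee_rot [2.000e-03 5.282e-01 8.491e-01 2.000e-04]
contact_force [-0.4112  0.8372  6.1368]
moment [0.0755 0.231  0.0691]
gripper_force 64.49
width 0.0568
[ 0.49756059 -0.15193338  0.1583787 ]
```

View pics/w2.png

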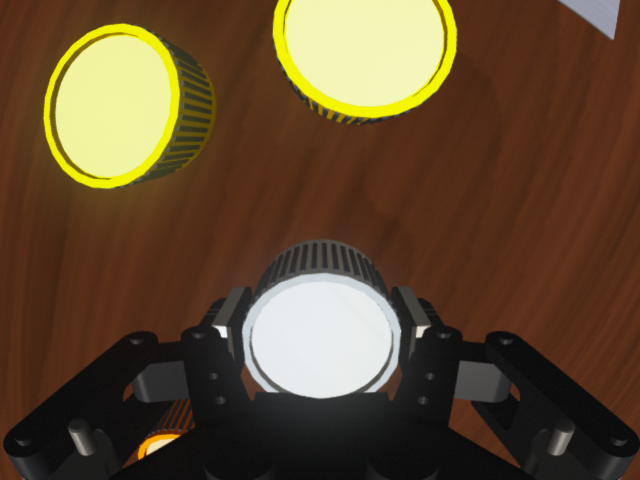

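The wrist view shows the cell seated between both pads, with its top centred at about (322,337) and the yellow cells undisturbed. I'll lift it and check how the arm tracks the command.

apply_moves:
  steps: [0, 0, 0.5, 0, 0, 0, 1.5, 0, 0, 0, 3.5, 0, 0, 0, 6, 0, 0, 0, 9, 0, 0, 0, 12, 0, 0, 0, 14, 0, 0, 0, 15, 0]

```text
clock: 4.2
position: [0.5266, -0.2108, 0.1686]
ee_rot: [0.003, 0.528, 0.849, 0.0]
contact_force: [0.7, 0.6, -0.9]
width: 0.0566
gripper_force: 64.1
```

apply_moves:
  steps: [0, 0, 0, 0, 0, 0, 0, 0, 0, 0, 0, 0, 0, 0, 0, 0]

```text
clock: 4.53
position: [0.524, -0.2094, 0.1624]
ee_rot: [-0.002, 0.528, 0.849, -0.0]
contact_force: [-1.1, -0.1, -1.7]
width: 0.0569
gripper_force: 64.1
```

```bash
python3 - <<'E'
from h import *
s=get_state(); print(s['contact_force'],s['moment'],s['width'])
c=calibration('wrist'); im=get_image('wrist'); cv2.imwrite('pics/w3.png',im[:,:,::-1]);np.save('w3.npy',c,allow_pickle=True)
im=get_image('side'); cv2.imwrite('pics/s3.png',im[:,:,::-1])
print([proj('wrist',p,c).round() for p in ([.505,-.311,.044],[.494,-.1095,.044],[.4235,-.1655,.044],[.489,.199,.094])])
E
```

```text
[-1.06143784 -0.10032203 -1.73355976] [ 0.0062964  -0.01748456 -0.04166625] 0.056926190110455854
[array([245., 334.]), array([346.,  90.]), array([221., 120.]), array([ 501., -195.])]
```

View pics/w3.png

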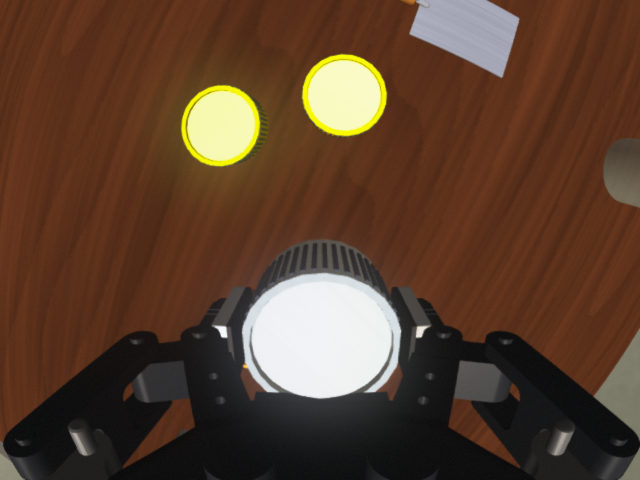

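The wrist view shows the cell held, with its rim centred at about (322,338), and the neighbours untouched. I'll work out the cell's offset in the tool frame.

```bash
python3 - <<'E'
from h import *
c=np.load('w3.npy',allow_pickle=True).item(); im=cv2.imread('pics/w3.png')
h=cv2.cvtColor(im,cv2.COLOR_BGR2HSV); m=((h[...,1]<60)&(h[...,2]>150)).astype(np.uint8)
m[:265]=0;m[405:]=0;m[:,:240]=0;m[:,402:]=0
k=max(cv2.findContours(m,0,2)[0],key=cv2.contourArea); pts=k[:,0].astype(float); pts=pts[pts[:,1]<388]
z=.1624+.0275
P=np.array([plane('wrist',p,z,c)[:2] for p in pts])
A=np.c_[2*P,np.ones(len(P))]; x=np.linalg.lstsq(A,(P**2).sum(1),rcond=None)[0]
s=get_state();d=x[:2]-[.524,-.2094];a=np.radians(26.2)
print(x[:2],2*np.sqrt(x[2]+x[:2]@x[:2]),'off',d,'along',d@[np.cos(a),np.sin(a)],'perp',d@[-np.sin(a),np.cos(a)],s['position'],s['moment'])
im=cv2.imread('pics/s3.png');cv2.imwrite('pics/s3c.png',cv2.resize(im[100:400,240:500],None,fx=2,fy=2))
E
```

```text
[ 0.525824   -0.21252123] 0.05413263844010056 off [ 0.001824   -0.00312123] along 0.00025855728445425727 perp -0.003605852338746263 [ 0.52435229 -0.20955895  0.16276927] [0.00174179 0.01200364 0.00338738]
```

View pics/s3c.png

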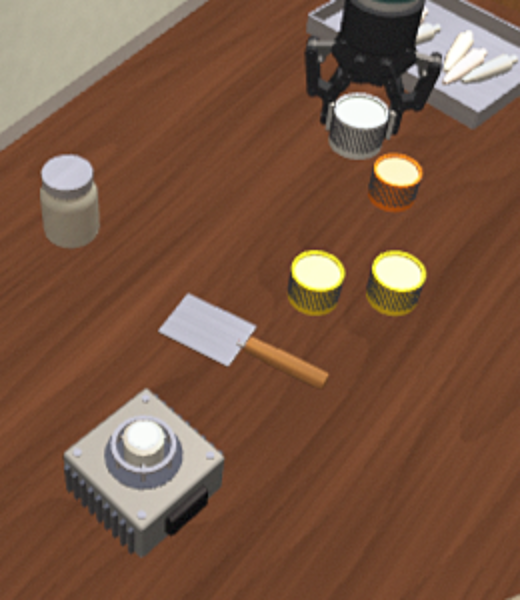

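apply_moves:
  steps: [0, 0, -2, 0, 0, 0, -5, 0, 0, 0, -8, 0, 0, 0, -11, 0, 0, 0, -13, 0, 0, 0, -14, 0, 0, 0, -14.5, 0, 0, 0, -14.5, 0]

```text
clock: 5.3
position: [0.5248, -0.2098, 0.0183]
ee_rot: [-0.001, 0.528, 0.849, -0.0]
contact_force: [-0.1, 0.4, 0.2]
width: 0.0569
gripper_force: 64.1
```

apply_moves:
  steps: [0, 0, 0, 0, 0, 0, 0, 0, 0, 0, 0, 0, 0, 0, 0, 0]

```text
clock: 5.63
position: [0.5258, -0.2103, 0.0205]
ee_rot: [0.001, 0.528, 0.849, 0.0]
contact_force: [0.4, 0.4, -2.1]
width: 0.0567
gripper_force: 64.1
```

apply_moves:
  steps: [0, 0, 0, 0, 0, 0, 0, 0, 0, 0, 0, 0, 0, 0, 0, 0, 0, 0, 0, 0, 0, 0, 0, 0]
  jaw: 0

```text
clock: 6.13
position: [0.5251, -0.21, 0.0194]
ee_rot: [0.0, 0.528, 0.849, 0.0]
contact_force: [0.2, -0.4, 0.8]
width: 0.0852
gripper_force: 0.0
```

```bash
python3 - <<'E'
from h import *
c=calibration('wrist'); s=get_state(); im=get_image('wrist')[:,:,::-1].copy(); cv2.imwrite('pics/w4.png',im)
h=cv2.cvtColor(im,cv2.COLOR_BGR2HSV); m=((h[...,1]<60)&(h[...,2]>150)).astype(np.uint8)
m[:250]=0;m[:,:235]=0;m[:,415:]=0
k=max(cv2.findContours(m,0,2)[0],key=cv2.contourArea); pts=k[:,0].astype(float); print(cv2.boundingRect(k)); pts=pts[pts[:,1]<385]
for z in (.044,.040):
    P=np.array([plane('wrist',p,z,c)[:2] for p in pts])
    A=np.c_[2*P,np.ones(len(P))]; x=np.linalg.lstsq(A,(P**2).sum(1),rcond=None)[0]
    d=x[:2]-s['position'][:2];a=np.radians(26.2)
    print(x[:2],2*np.sqrt(x[2]+x[:2]@x[:2]),'off',d,'along',d@[np.cos(a),np.sin(a)],'perp',d@[-np.sin(a),np.cos(a)])
print(s['position'],s['width'],s['contact_force'])
E
```

```text
(243, 270, 158, 124)
[ 0.52715241 -0.21302482] 0.05435912808845326 off [ 0.00201425 -0.0030355 ] along 0.00046710910723572936 perp -0.0036129291365476733
[ 0.52818727 -0.21511561] 0.05621006075184077 off [ 0.00304911 -0.00512629] along 0.00047255024192713357 perp -0.0059458033533588564
[ 0.52513817 -0.20998932  0.01936044] 0.08517886035053301 [ 0.21270655 -0.42622631  0.8354505 ]
```

apply_moves:
  steps: [0.1, -0.2, -0.3, 0, 0.22, -0.45, -0.6, 0, 0.22, -0.45, -0.6, 0]

```text
clock: 6.43
position: [0.5274, -0.2149, 0.0127]
ee_rot: [-0.0, 0.528, 0.849, -0.0]
contact_force: [0.2, -0.7, 0.2]
width: 0.0854
gripper_force: 0.0
```

apply_moves:
  steps: [0, 0, 0, 0, 0, 0, 0, 0, 0, 0, 0, 0, 0, 0, 0, 0, 0, 0, 0, 0, 0, 0, 0, 0, 0, 0, 0, 0, 0, 0, 0, 0]
  jaw: 255
  newtons: 70

```text
clock: 7.1
position: [0.5276, -0.2146, 0.0137]
ee_rot: [0.0, 0.528, 0.849, 0.0]
contact_force: [0.3, 0.1, 5.6]
width: 0.0565
gripper_force: 74.9
```

apply_moves:
  steps: [0, 0, 0.5, 0, 0, 0, 2, 0, 0, 0, 4.5, 0, 0, 0, 7.5, 0, 0, 0, 11, 0, 0, 0, 14, 0, 0, 0, 16, 0, 0, 0, 17, 0]

```text
clock: 7.77
position: [0.5282, -0.2149, 0.1862]
ee_rot: [0.002, 0.528, 0.849, 0.0]
contact_force: [0.3, -0.2, -1.3]
width: 0.0566
gripper_force: 74.6
```

apply_moves:
  steps: [0, 1.5, 0, 0, -0.1, 5, 0, 0, -0.2, 9, 0, 0, -0.4, 13, 0, 0, -0.5, 17, 0, 0, -0.6, 21, 0, 0, -0.7, 25, 0, 0, -0.8, 29, 0, 0]

```text
clock: 8.43
position: [0.5167, 0.0782, 0.181]
ee_rot: [-0.002, 0.528, 0.849, -0.001]
contact_force: [0.5, 0.2, -1.5]
width: 0.0566
gripper_force: 74.6
```

apply_moves:
  steps: [-0.1, 3, 0, 0, -0.2, 5.5, 0, 0, -0.2, 6.5, 0, 0, -0.2, 6.5, 0, 0, -0.2, 6.5, 0, 0, -0.2, 6.5, 0, 0, -0.2, 6.5, 0, 0]

```text
clock: 9.02
position: [0.5171, 0.1391, 0.1829]
ee_rot: [-0.0, 0.529, 0.849, -0.001]
contact_force: [-0.3, 0.4, -1.6]
width: 0.0564
gripper_force: 74.6
```

```bash
python3 - <<'E'
from h import *
c=calibration('wrist'); s=get_state(); im=get_image('wrist')[:,:,::-1].copy(); cv2.imwrite('pics/w5.png',im);np.save('w5.npy',c,allow_pickle=True)
print(s['position'],s['contact_force'],c['xyz'],proj('wrist',[.489,.199,.094],c))
E
```

```text
[0.51714981 0.13912476 0.18288448] [-0.26473836  0.39530329 -1.57241307] [0.48902728 0.19764843 0.32498791] [322.75481072 141.36878008]
```

View pics/w5.png

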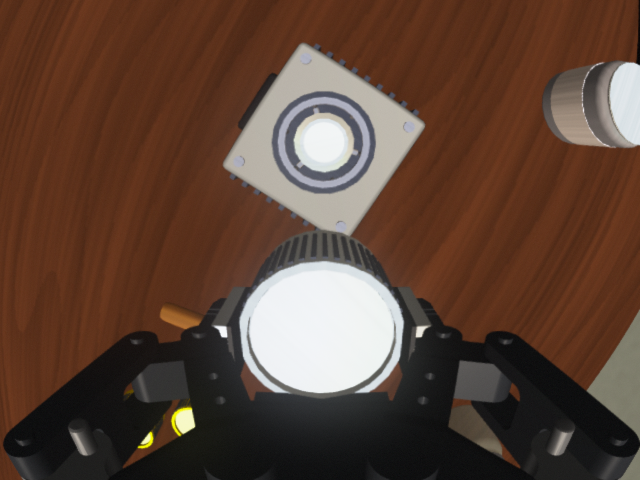

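The wrist view shows the snout at about (324,142), with its pins near (316,111), (355,153) and (300,164). The held cell is centred at (322,330).

```bash
python3 - <<'E'
from h import *
c=np.load('w5.npy',allow_pickle=True).item(); im=cv2.imread('pics/w5.png')
h=cv2.cvtColor(im,cv2.COLOR_BGR2HSV)
def fit(pts,z):
    P=np.array([plane('wrist',p,z,c)[:2] for p in pts.astype(float)])
    A=np.c_[2*P,np.ones(len(P))]; x=np.linalg.lstsq(A,(P**2).sum(1),rcond=None)[0]
    return x[:2].round(4),round(2*np.sqrt(x[2]+x[:2]@x[:2]),4)
for name,m,z in (('white',h[...,2]>225,.094),('dark',h[...,2]<110,.08)):
    m=m.astype(np.uint8); Y,X=np.mgrid[:480,:640]; m[np.hypot(X-324,Y-142)>58]=0
    for k in cv2.findContours(m,cv2.RETR_LIST,cv2.CHAIN_APPROX_NONE)[0]:
        if cv2.contourArea(k)>800: print(name,cv2.minEnclosingCircle(k),fit(k[:,0],z))
E
```

```text
white ((320.9661865234375, 142.9804229736328), 26.43961524963379) (array([0.4888, 0.1982]), np.float64(0.0296))
dark ((323.4453125, 142.00503540039062), 36.57747268676758) (array([0.4895, 0.1988]), np.float64(0.0419))
dark ((323.5639343261719, 141.51278686523438), 38.51655578613281) (array([0.4896, 0.1989]), np.float64(0.0494))
dark ((323.29510498046875, 142.08265686035156), 47.80449295043945) (array([0.4896, 0.1989]), np.float64(0.0619))
dark ((323.3070068359375, 142.2075958251953), 51.31324768066406) (array([0.4895, 0.1989]), np.float64(0.0665))
```

apply_moves:
  steps: [-0.6, 1.3, 0, 0, -1.6, 3.5, 0, 0, -2.4, 5.2, -1, 0, -2.8, 6, -3, 0, -2.8, 6, -5, 0, -2.8, 6, -6.3, 0, -2.8, 6, -6.8, 0, -2.8, 6, -6.8, 0]

```text
clock: 9.73
position: [0.4887, 0.1994, 0.1142]
ee_rot: [-0.001, 0.529, 0.849, -0.001]
contact_force: [-0.2, 0.4, -1.4]
width: 0.0568
gripper_force: 74.6
```

apply_moves:
  steps: [0, 0, 0, 0, 0, 0, 0, 0, 0, 0, -0.3, 0, 0, 0, -0.6, 0, 0, 0, -0.9, 0, 0, 0, -1.2, 0, 0, 0, -1.2, 0, 0, 0, -1.2, 0]

```text
clock: 10.4
position: [0.4891, 0.2005, 0.103]
ee_rot: [-0.0, 0.528, 0.849, -0.0]
contact_force: [-0.3, -0.7, -1.9]
width: 0.0564
gripper_force: 74.6
```

apply_moves:
  steps: [0, 0, -0.2, 0, 0, 0, -0.4, 0, 0, 0, -0.6, 0, 0, 0, -0.8, 0, 0, 0, -0.8, 0, 0, 0, -0.8, 0]

```text
clock: 10.9
position: [0.4892, 0.2005, 0.0951]
ee_rot: [-0.0, 0.528, 0.849, -0.0]
contact_force: [-0.5, -0.3, -1.5]
width: 0.0568
gripper_force: 74.6
```

apply_moves:
  steps: [0, 0, -0.2, 0, 0, 0, -0.4, 0, 0, 0, -0.6, 0, 0, 0, -0.8, 0, 0, 0, -0.8, 0, 0, 0, -0.8, 0]

```text
clock: 11.4
position: [0.4897, 0.2006, 0.0885]
ee_rot: [0.0, 0.528, 0.849, 0.0]
contact_force: [-1.4, -0.4, 8.8]
width: 0.0564
gripper_force: 75.8
```

apply_moves:
  steps: [0, 0, 0, 4, 0, 0, 0, 8, 0, 0, 0, 12, 0, 0, 0, 16, 0, 0, 0, 20, 0, 0, 0, 24, 0, 0, 0, 28, 0, 0, 0, 28]

```text
clock: 12.07
position: [0.4898, 0.2008, 0.0885]
ee_rot: [0.001, 0.306, 0.952, 0.001]
contact_force: [-1.6, 0.2, 7.9]
width: 0.0566
gripper_force: 75.5
```

apply_moves:
  steps: [0, 0, 0, 4, 0, 0, 0, 8, 0, 0, 0, 12, 0, 0, 0, 16, 0, 0, 0, 20, 0, 0, 0, 24, 0, 0, 0, 24]

```text
clock: 12.65
position: [0.4899, 0.2008, 0.0885]
ee_rot: [0.001, 0.101, 0.995, 0.0]
contact_force: [-1.0, 0.3, 7.2]
width: 0.0564
gripper_force: 75.5
```

apply_moves:
  steps: [0, 0, 0, 4, 0, 0, 0, 8, 0, 0, 0, 12, 0, 0, 0, 16, 0, 0, 0, 20, 0, 0, 0, 24, 0, 0, 0, 24]

```text
clock: 13.23
position: [0.4897, 0.2009, 0.0883]
ee_rot: [0.001, -0.108, 0.994, 0.0]
contact_force: [-1.6, 0.8, 5.8]
width: 0.0564
gripper_force: 75.4
```

```bash
python3 -c "
from h import *
s=get_state();print(s['moment'],s['qpos'])"
```

```text
[0.05124068 0.26241564 0.14636217] [ 2.57427974e-01  3.29468352e-01  1.81671983e+00  5.70411783e-04
  9.93982546e-01 -1.52945576e+00]
```

apply_moves:
  steps: [0, 0, -0.1, 4, 0, 0, -0.1, 8, 0, 0, -0.1, 12, 0, 0, -0.1, 16, 0, 0, -0.1, 20, 0, 0, -0.1, 20]

```text
clock: 13.73
position: [0.4896, 0.2006, 0.0868]
ee_rot: [0.0, -0.278, 0.961, 0.0]
contact_force: [-0.3, 0.7, 3.9]
width: 0.0566
gripper_force: 75.2
```

apply_moves:
  steps: [0, 0, -0.1, 0, 0, 0, -0.2, 0, 0, 0, -0.3, 0, 0, 0, -0.4, 0, 0, 0, -0.5, 0, 0, 0, -0.5, 0]

```text
clock: 14.23
position: [0.4896, 0.2006, 0.0818]
ee_rot: [0.0, -0.277, 0.961, -0.0]
contact_force: [-2.1, -0.6, 6.1]
width: 0.0568
gripper_force: 75.3
```

apply_moves:
  steps: [0, 0, -0.1, 0, 0, 0, -0.2, 0, 0, 0, -0.3, 0, 0, 0, -0.4, 0, 0, 0, -0.5, 0, 0, 0, -0.5, 0, 0, 0, -0.5, 0]

```text
clock: 14.82
position: [0.4896, 0.2006, 0.0777]
ee_rot: [0.001, -0.277, 0.961, -0.0]
contact_force: [-2.9, -0.1, 12.4]
width: 0.0567
gripper_force: 76.1
```

apply_moves:
  steps: [0, 0, -0.1, 0, 0, 0, -0.2, 0, 0, 0, -0.2, 0, 0, 0, -0.2, 0, 0, 0, -0.2, 0, 0, 0, -0.2, 0]

```text
clock: 15.32
position: [0.4897, 0.2006, 0.0777]
ee_rot: [0.001, -0.277, 0.961, -0.0]
contact_force: [-7.2, -1.9, 24.7]
width: 0.0567
gripper_force: 77.4
```

```bash
python3 - <<'E'
from h import *
im=get_image('side'); cv2.imwrite('pics/s6.png',cv2.resize(im[230:400,200:420],None,fx=3,fy=3)[:,:,::-1])
s=get_state(); print(s['position'],s['contact_force'],s['moment'],s['ee_rot'])
E
```

```text
[0.48966854 0.20066112 0.07762758] [-6.55102326 -1.71244262 24.53246501] [-0.22967757  1.0800218   0.06615874] [ 1.12777553e-03 -2.76817888e-01  9.60921737e-01 -2.50250091e-05]
```

View pics/s6.png

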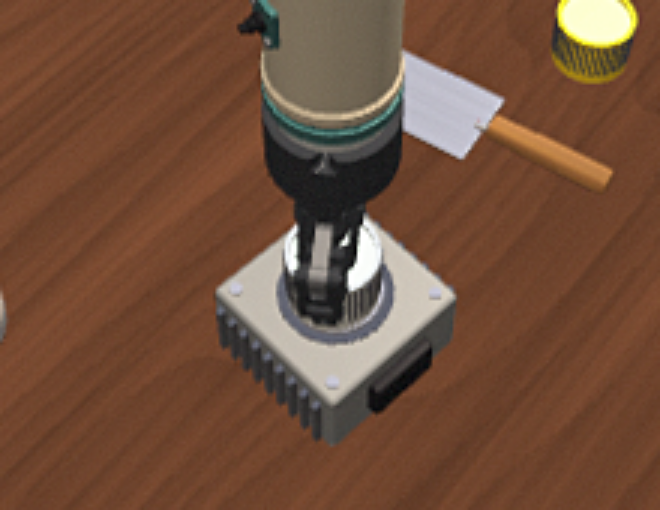

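The side view shows the cell low and square on the lamp around (335,270). Its height stayed at 0.0777 m when I doubled the push, so it is home. I'll ease the push a little and hand the job in.

apply_moves:
  steps: [0, 0, 0.1, 0, 0, 0, 0.1, 0, 0, 0, 0.1, 0, 0, 0, 0.1, 0]

```text
clock: 15.7
position: [0.4897, 0.2006, 0.0777]
ee_rot: [0.001, -0.277, 0.961, -0.0]
contact_force: [-4.1, -1.1, 17.7]
width: 0.0568
gripper_force: 76.5
```

```bash
python3 -c "
from rig import *
s=get_state();print(s['position'],s['contact_force']);print(sign_off())"
```

```text
[0.48968707 0.2006211  0.07770155] [-4.12780124 -1.0802128  17.67607398]
the job is handed in; nothing more can be done
None
```

The filter cell is over the snout's pins, pushed fully home and square against the spring, and still held in the gripper with about 18 N downward; I never touched the jar, tin or palette knife, and handed the job in at about 16 s.

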